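# Make up the hose-tail nut on a gas manifold: finger-tight, then one flat with the spanner

### The arm

A 7-joint arm with a two-finger parallel gripper is mounted at the origin on the work surface. World frame = base frame: x ahead of the robot, y to its left, z up, the work surface at z = 0. Lengths are in mm, angles in rad, forces in N, time in s.
With the tool pointing down it reaches from about 425 to 1025 mm from the base axis. Payload 9.4 kg.
Tool frame: the origin (TCP) lies on the centre line of the jaws, within the pads' length; the fingertips stand 8 mm ahead of it and the grasp point (between the pads) lies 11 mm behind it; z points along the fingers, y is the line along which they close (so a half turn about z gives the same grasp; the last joint's range is limited). The gripper opens to 85 mm and grips with 20 to 120 N. Pads are 22 mm wide; open, the fingers measure 114 mm over their backs; the gripper's body (76 mm by 85 mm) begins 54 mm behind the grasp point. The pads swing forward as they close: fully open they stand 13 mm farther back than shut.
Start: joints at [-1.182, 0.599, -0.003, 1.599, 0.002, 0.943, -0.08], TCP at [325.628, 647.758, 239.275] pointing down, gripper open.
Joint ranges: [-2.57, 2.57], [-0.35, 1.97], [-1.29, 1.29], [0.11, 2.56], [-1.05, 4.19], [0.11, 1.86], [-2.63, 2.63]. Speed limits (rad/s): [2.22, 2.22, 3.01, 3.01, 3.14, 3.14, 3.14].

### API

Orientations are given as a unit quaternion [w, x, y, z].
In Python, from rig import r gives the robot as it stands.
- The arm moves only by the tool play_rows, never from a script. Its argument "deltas" is a list of rows, each a list of 7 numbers: the shift along the tool's x, y, z in cm, then the turn, a rotation vector about the tool's x, y, z in rad, then the closure, from 0 (fully open) to 1 (shut). A call has 1 to 20 rows; each row is the pose to reach, as a shift and turn from the pose commanded when the call began, along the tool's axes at that moment; what a row does not reach only later rows make up. A row lasts 1/10 s, in which the tool goes at most 50 mm and 8.59 degrees, less where a joint would pass 70% of its speed; a pose out of reach is approached as far as the arm can. A call with a gripper value outside its range is refused whole. The fingers move at their own pace and stop on an object; "squeeze" is the grip in N (left out, the last holds). Time passes only in rows, so rows that repeat a pose let the fingers close. It gives the time, the measured TCP pose, the force, the opening and the grip force at its end, in the units of the state.
- r.get_obs(): the state, without advancing time (a new reading comes with each control period).
- r.get_image(name): name is "side" or "top" or "wrist"; returns the picture (384x512x3 uint8, blue, green, red); there is no depth.
- r.camera_params(name): a dict with "fx", "fy", "cx", "cy" (pixels), "pose" (4x4, takes a point from camera to world coordinates). Camera axes: x right, y up, looking along -z (the intrinsics and any distortion apply to the point x, -y, -z); pixel columns grow to the right and rows downward; lengths in mm; the calibration is good to about 2 mm. The wrist camera is an equidistant fisheye: a pixel r from the principal point sees the ray r / f radians off the axis. A picture is of the moment at which its call begins: read the wrist's pose just before it. camera_params takes no time and is no camera call; for the wrist camera it gives the pose at the moment of the call.
- r.hand_in(): hands the job in; it is judged then, once.
The state is a dict: "clock": time; "joint_positions": joint angles; "qd": joint speeds; "tau": joint torques, N m; "position": TCP position; "tcp_rot": TCP orientation; "ft_force": force on the tool from outside, world axes, zero at the start; "wrist_torque": the same for the moment, N m; "finger_gap": finger opening in mm; "finger_force": force on a finger pad.
Only numpy, scipy, OpenCV 4.12 (cv2) and the standard library are available. Lean on these libraries where they do the work, as an engineer would, in place of code of your own. Each camera call takes 0.05 s, during which the arm holds its last target. There are 200 camera calls.

### The job

The compression nut that holds the hose tail on the welding bench's gas manifold has only been started: run it down clockwise with the fingers until it is finger-tight and no further, then pull it up one flat more (a sixth of a turn) with the spanner that fits it. Slide the spanner off without slackening the nut and lay it flat on the bench, clear of the manifold. Do not knock the hose tail, and leave everything else alone.

Things in the scene. Friction and masses are not known exactly. Their poses are not given: they have to be found in the camera images.
- manifold: Aluminium block 50 x 170 x 45 mm high on two steel feet (84 x 30 x 8 mm), bolted to the bench. Origin: centre of its underside, z up, y along its length. On top, two brass fittings: a low blanking plug at y = +35 mm and the hose-tail outlet at y = -45 mm. Inlet pipe, valve and riser beyond its +y end reach y = +190 mm. Apart from the outlet nothing on it stands over 57 mm high.
- outlet (a point): Point on the upright axis of the hose-tail outlet, fixed to the manifold, 75 mm above the bench, about mid-height of its nut. Below the nut the fixed brass fitting is 30 mm across flats up to 56 mm above the bench, then a 29 mm thread.
- nut: Brass hexagon nut of the hose-tail outlet, 32 mm across flats, from 64 to 88 mm above the bench (a thin round shoulder adds 2.5 mm). Origin on its axis at the lower face; x square to a flat, so flats face every 60 degrees from x. Tightens clockwise seen from above, 2 mm a turn. At the start 40 to 86 degrees short of its ferrule; till there it turns under 0.12 N m and stays where it is left.
- snug (a joint): First bite of the nut on its ferrule, rad: 0 while the nut still turns lightly, then up to 0.15 (9 degrees) under 0.4 N m; at 0.15 the nut is finger-tight. Does not run back.
- pull (a joint): How far the nut has been turned past finger-tight, rad: 0 up to there. From there on the nut takes 1.0 N m, the spanner's work. One flat is 1.047. Does not run back; turned anticlockwise the nut slackens under the light drag again.
- hose_tail: Steel tube stub, 22 mm thick, 25 mm over its barbs, standing on the outlet's axis, through the nut, up to 111 mm above the bench. Origin on the axis, 66 mm above the bench. Fixed.
- spanner: Larger of two steel single-ended open spanners, 0.5 kg, 249 mm long, lying flat; fits the nut. Origin: underside, middle of the jaws; z up; x out of the open mouth, handle to -x. Slot 33.2 mm wide, parallel, tips rounded, from its floor at x = -20 to x = +17.6 mm; head 70 mm wide, 12 mm thick. Fully on when the origin is on the nut's axis. It rocks about 4 degrees either way before the jaws bear.
- spanner_handle (a point): Point in the middle of the larger spanner's handle, x = -115 mm and z = 6 mm in the spanner's frame, axes the same. The handle is 26 mm wide, 9 mm thick (1.5 to 10.5 mm above the underside), plain from x = -47 to -198 mm and ends in a round eye, 32 mm across, at x = -215 mm. The spanner balances near x = -100 mm.
- small_spanner: A like spanner with a 22.5 mm slot, 189 mm long, 10 mm thick, too small for the nut; lies flat beside the other, on either side. Origin and axes likewise. To be left alone.
- test_plate: Loose bevelled steel test plate, 50 x 120 x 10 mm, lying flat; origin under its centre. To be left alone.
- pipe_offcut: Loose steel pipe ring, 60 mm outside, 45 mm high, standing on end; origin under its centre. To be left alone.

How it is judged:
By the outcome, as a careful person would: the job done as asked, in the order asked, and still so for the second after the job is handed in, with the robot touching nothing.
It also fails if it takes over 72 s, if anything falls off the work surface, if the arm or the gripper's body presses on something with over 40 N, if the wrist force passes 120 N, or if a joint passes its speed limit or range.

## Working session

There is one attempt and no reset: what is moved stays moved. The work goes in short steps, Python scripts to look and compute and a tool call to move; the robot and the scene stay as the last step left them, time stands still between calls to the robot, and variables do not carry over. Pictures are saved under pics/ and viewed, at most 10 in all, crops included, and the job is handed in when it is done.

Besides the shell and the picture viewer there is one more tool, called after ">>>" as name([rows], argument=value, ...), one row to a line, values as JSON. play_rows: Moves the arm, as the interface text tells. Its arguments: {"type":"object","properties":{"deltas":{"type":"array"},"squeeze":{"type":"number"}},"required":["deltas"]}

```bash
mkdir -p pics; ls; python3 - <<'E'
from rig import r
import cv2,numpy as np
print(r.get_obs())
for n in("top","side"):
    p=r.camera_params(n);print(n,p)
    cv2.imwrite(f"pics/{n}0.png",cv2.resize(r.get_image(n),(800,600),interpolation=cv2.INTER_CUBIC))
E
```

```text
pics
{'clock': 0.0, 'joint_positions': array([-1.18170586,  0.6001114 , -0.00255052,  1.60013539,  0.0017975 ,
        0.94292212, -0.07981591]), 'qd': array([ 1.16712014e-03, -1.33599759e-03,  1.34908632e-03,  1.41482752e-03,
       -6.75708840e-04, -1.60229788e-03, -4.26371052e-07]), 'tau': array([ 9.60066682e-04, -7.76462746e+01,  1.56538781e+00, -2.58015257e+01,
        1.23944905e-02,  8.73900193e-03, -3.83535303e-05]), 'position': array([325.41776684, 647.33892629, 238.42479811]), 'tcp_rot': array([-1.13733969e-04,  2.30772552e-01,  9.73007405e-01, -7.78758557e-04]), 'ft_force': array([ 0.59093475, -0.4912605 ,  0.83845712]), 'wrist_torque': array([ 0.01548224, -0.04899889, -0.00764174]), 'finger_force': 0.0, 'finger_gap': 85.61908253430452}
top {'fx': 463.310313808809, 'fy': 463.310313808809, 'cx': 258.7208140926304, 'cy': 193.09282933438314, 'pose': array([[ 6.48174466e-04,  9.95361720e-01, -9.62009692e-02,
         4.62693510e+02],
       [-9.99821170e-01,  2.46324651e-03,  1.87499434e-02,
         4.33342979e+01],
       [ 1.88999426e-02,  9.61716123e-02,  9.95185316e-01,
         1.04139265e+03],
       [ 0.00000000e+00,  0.00000000e+00,  0.00000000e+00,
         1.00000000e+00]])}
side {'fx': 441.475010399448, 'fy': 441.475010399448, 'cx': 251.83158413687383, 'cy': 197.7606123039368, 'pose': array([[ 7.19921149e-01,  3.85306252e-01, -5.77280375e-01,
        -1.34142511e+02],
       [-6.94049773e-01,  3.96177875e-01, -6.01113969e-01,
        -6.90666924e+02],
       [-2.90725783e-03,  8.33415973e-01,  5.52638548e-01,
         7.64034846e+02],
       [ 0.00000000e+00,  0.00000000e+00,  0.00000000e+00,
         1.00000000e+00]])}
```

View pics/top0.png

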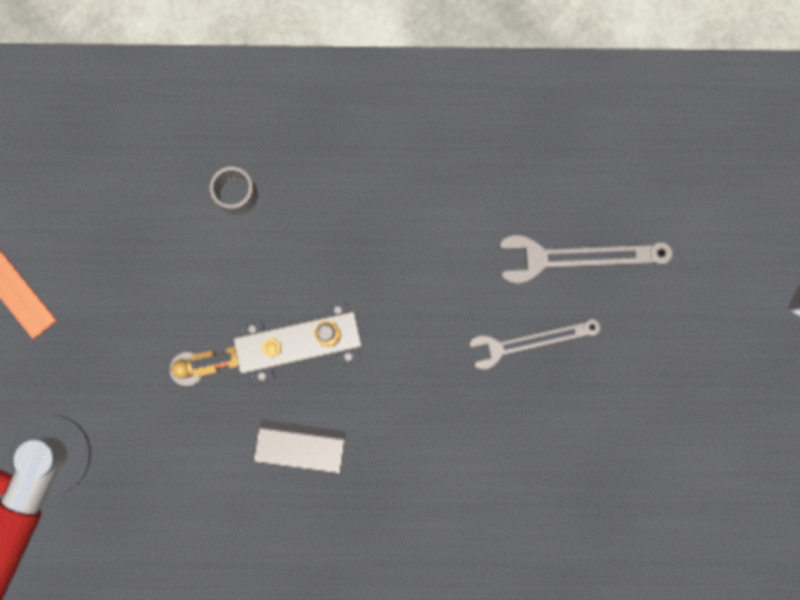

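View pics/side0.png

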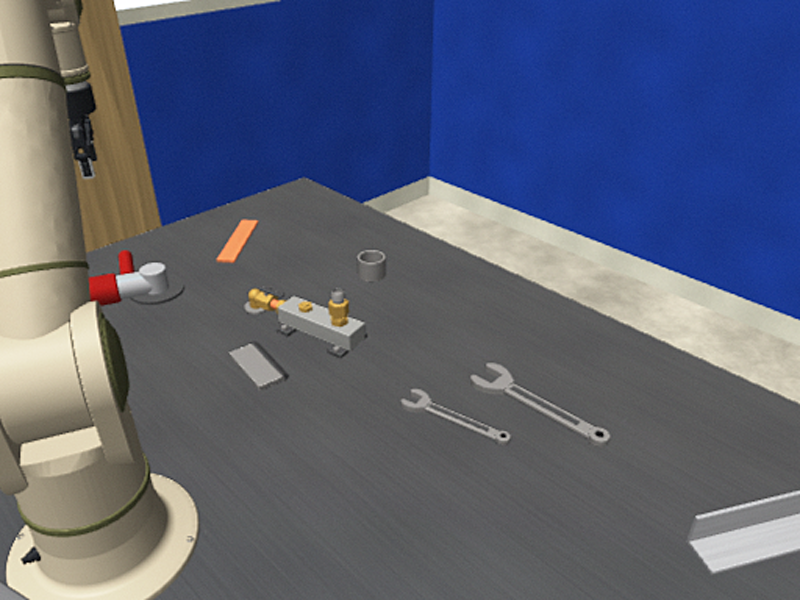

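The top view shows the outlet at (327,333), the blanking plug at (272,348) and the big spanner, with its jaws near (517,259), head/handle junction (545,257) and eye (662,253). The small spanner lies nearer the robot, the ring is at (231,188) and the plate at (300,450).

```bash
cat >h.py <<'E'
from rig import r
import cv2,numpy as np
from scipy.spatial.transform import Rotation as R
def ray(n,u,v,p=None):
    p=p or r.camera_params(n); x=(u-p["cx"])/p["fx"]; y=(v-p["cy"])/p["fy"]
    if n=="wrist":
        t=np.hypot(x,y); s=np.sin(t)/max(t,1e-9); d=np.array([x*s,-y*s,-np.cos(t)])
    else: d=np.array([x,-y,-1])
    return p["pose"][:3,3],p["pose"][:3,:3]@d
def at(n,u,v,z,p=None):
    o,d=ray(n,u,v,p); return np.round(o+d*(z-o[2])/d[2],1)
def proj(n,X,p=None):
    p=p or r.camera_params(n); c=p["pose"][:3,:3].T@(np.array(X)-p["pose"][:3,3]); v=np.array([c[0],-c[1],-c[2]])
    if n=="wrist":
        h=np.hypot(v[0],v[1]); t=np.arctan2(h,v[2]); q=v[:2]/max(h,1e-9)*t
    else: q=v[:2]/v[2]
    return np.array([p["cx"]+p["fx"]*q[0],p["cy"]+p["fy"]*q[1]])
def quat(): q=r.get_obs()["tcp_rot"]; return R.from_quat([q[1],q[2],q[3],q[0]])
def to(pos,yaw=None):
    "shift (cm, tool axes) and rotvec from measured pose to pos with tool down, tool x at yaw (deg)"
    o=r.get_obs(); A=quat(); s=A.inv().apply(np.array(pos)-o["position"])/10
    c=np.cos(np.radians(yaw)); k=np.sin(np.radians(yaw))
    B=R.from_matrix(np.array([[c,k,0],[k,-c,0],[0,0,-1]]))
    return np.round(s,2),np.round((A.inv()*B).as_rotvec(),3)
def yaw(): x=quat().as_matrix()[:,0]; return np.degrees(np.arctan2(x[1],x[0]))
E
python3 - <<'E'
from h import *
k=.64
for nm,u,v,z in [("tube top",326,331,111),("plug",272,348,55),("eye",662,253,10),("jawfloor",528,258,12),("tipA",503,243,12),("tipB",503,276,12),("junction",547,257,10),("mA",234,340,53),("mB",354,313,53),("mC",361,346,53),("mD",241,373,53)]:
    print(nm,at("top",u*k,v*k,z))
print("side tube top",at("side",338*k,292*k,111)); print("side eye",at("side",600*k,436*k,10))
print(yaw()); print(r.camera_params("wrist"))
E
```

```text
tube top [514.6 126.3 111. ]
plug [494.5 204.1  55. ]
eye [ 634.3 -350.1   10. ]
jawfloor [ 626.  -154.5   12. ]
tipA [ 647.7 -118.6   12. ]
tipB [ 599.7 -118.    12. ]
junction [ 627.8 -182.5   10. ]
mA [505.4 256.1  53. ]
mB [542.5  93.5  53. ]
mC [497.5  83.6  53. ]
mD [460.8 245.6  53. ]
side tube top [515.2 127.9 111. ]
side eye [ 635.8 -348.9   10. ]
153.31025288538854
{'fx': 297.3186396354542, 'fy': 297.3186396354542, 'cx': 255.5235253911282, 'cy': 194.4100016296938, 'pose': array([[ 4.48782830e-01, -8.50717527e-01, -2.73630518e-01,
         2.54030092e+02],
       [ 8.93640851e-01,  4.27237157e-01,  1.37384281e-01,
         6.82276254e+02],
       [ 2.99089978e-05, -3.06183116e-01,  9.51972636e-01,
         3.72399886e+02],
       [ 0.00000000e+00,  0.00000000e+00,  0.00000000e+00,
         1.00000000e+00]])}
```

```bash
python3 - <<'E'
from h import *
print(to((515,127,200),150))
E
```

```text
(array([-40.31, -37.97,   3.91]), array([-0.001,  0.   ,  0.058]))
```

>>> play_rows([
  [-40.3, -38, 3.9, 0, 0, 0.058, 0],
  [-40.3, -38, 3.9, 0, 0, 0.058, 0],
  [-40.3, -38, 3.9, 0, 0, 0.058, 0],
  [-40.3, -38, 3.9, 0, 0, 0.058, 0],
  [-40.3, -38, 3.9, 0, 0, 0.058, 0],
  [-40.3, -38, 3.9, 0, 0, 0.058, 0],
  [-40.3, -38, 3.9, 0, 0, 0.058, 0],
  [-40.3, -38, 3.9, 0, 0, 0.058, 0],
  [-40.3, -38, 3.9, 0, 0, 0.058, 0],
  [-40.3, -38, 3.9, 0, 0, 0.058, 0],
  [-40.3, -38, 3.9, 0, 0, 0.058, 0],
  [-40.3, -38, 3.9, 0, 0, 0.058, 0],
  [-40.3, -38, 3.9, 0, 0, 0.058, 0],
  [-40.3, -38, 3.9, 0, 0, 0.058, 0],
  [-40.3, -38, 3.9, 0, 0, 0.058, 0],
])

```text
clock: 1.6
position: [514.6, 129.1, 200.3]
tcp_rot: [-0.0, 0.258, 0.966, 0.0]
ft_force: [-0.6, -0.8, 0.4]
finger_gap: 85.5
finger_force: 0.0
```

```bash
python3 - <<'E'
from h import *
import pickle
o=r.get_obs();print(o["clock"],o["position"],yaw(),o["joint_positions"],o["wrist_torque"],o["ft_force"])
p=r.camera_params("wrist");pickle.dump(p,open("w1.pkl","wb"))
im=r.get_image("wrist")
c=proj("wrist",(515,127,88),p);print(c,proj("wrist",(515,127,111),p))
x0,y0=int(c[0])-80,int(c[1])-60;print(x0,y0)
cv2.imwrite("pics/w1.png",cv2.resize(im[max(y0,0):y0+120,max(x0,0):x0+160],None,fx=5,fy=5,interpolation=cv2.INTER_CUBIC))
E
```

```text
1.6 [514.55722454 129.06127159 200.28763301] 150.1441492953059 [-0.35728788  0.4203922   0.00670706  2.0834155  -0.00558255  0.6377445
  0.70303364] [ 0.05839533 -0.00164863 -0.0056912 ] [-0.62100289 -0.77231631  0.4487588 ]
[254.54399692 196.318967  ] [254.50748519 205.29805602]
174 136
```

View pics/w1.png

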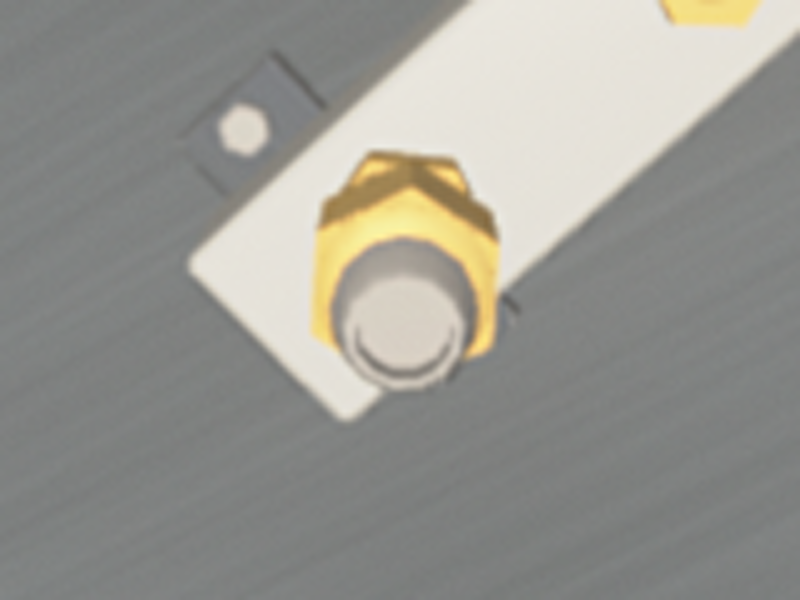

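The crop shows the tube top centred at (404,325). The nut's top-face corners are at about (318,235), (412,187), (497,240), (494,350) and (313,338), so a pair of flats runs nearly vertical in the picture.

```bash
python3 - <<'E'
from h import *
import pickle
from scipy.optimize import least_squares
p=pickle.load(open("w1.pkl","rb"))
f=lambda u,v,z:at("wrist",174+u/5-.4,136+v/5-.4,z,p)
print("tube",f(404,325,111), "plug?")
P=np.array([f(*c,88)[:2] for c in [(313,338),(318,235),(412,187),(497,240),(494,350)]]);print(P)
rr=32/np.sqrt(3)
best=None
for k in (1,-1):
  for s in range(0,60,10):
    def g(q):
        a=q[2]+k*np.radians(60)*np.arange(5); return (q[:2]+rr*np.c_[np.cos(a),np.sin(a)]-P).ravel()
    for t in range(0,360,60):
        w=least_squares(g,[515,127,np.radians(s+t)])
        if best is None or w.cost<best[0]: best=(w.cost,w.x,k)
c,x,k=best;print(c,x[:2],"corner ang",np.degrees(x[2])%60,"flat ang mod60",(np.degrees(x[2])+30)%60,k)
# lateral look: edge directions
print([np.degrees(np.arctan2(*(P[j]-P[i])[::-1]))%60 for i,j in((0,1),(1,2),(2,3),(3,4))])
print(to((515,127,200),150))
E
```

```text
tube [511.5 128.9 111. ] plug?
[[512.5 109.8]
 [496.8 120.2]
 [497.5 138.5]
 [512.9 146.5]
 [530.3 136.4]]
1.1160082863567369 [513.11381132 128.29065025] corner ang 27.426331061272663 flat ang mod60 57.42633106127266 -1
[np.float64(26.478697168612854), np.float64(27.809426135961814), np.float64(27.450997770932265), np.float64(29.86655895418447)]
(array([-0.14, -0.15,  0.03]), array([ 0.   , -0.   ,  0.003]))
```

>>> play_rows([
  [0.04, -0.15, 5, 0, 0, 0.047, 0],
  [0.04, -0.15, 9, 0, 0, 0.047, 0],
  [0.04, -0.15, 11, 0, 0, 0.047, 0],
  [0.04, -0.15, 13, 0, 0, 0.047, 0],
  [0.04, -0.15, 13, 0, 0, 0.047, 0],
  [0.04, -0.15, 13, 0, 0, 0.047, 0],
])

```text
clock: 2.25
position: [513.7, 127.0, 70.4]
tcp_rot: [-0.0, 0.281, 0.96, -0.0]
ft_force: [-0.0, -0.7, 0.7]
finger_gap: 85.6
finger_force: 0.0
```

>>> play_rows([
  [0, 0, 0, 0, 0, 0, 0.3],
  [0, 0, 0, 0, 0, 0, 0.5],
  [0, 0, 0, 0, 0, 0, 0.6],
  [0, 0, 0, 0, 0, 0, 0.7],
  [0, 0, 0, 0, 0, 0, 0.8],
  [0, 0, 0, 0, 0, 0, 0.9],
  [0, 0, 0, 0, 0, 0, 1],
  [0, 0, 0, 0, 0, 0, 1],
  [0, 0, 0, 0, 0, 0, 1],
], squeeze=40)

```text
clock: 3.15
position: [515.2, 127.6, 71.5]
tcp_rot: [0.001, 0.281, 0.96, 0.001]
ft_force: [-0.2, 3.0, 9.2]
finger_gap: 31.0
finger_force: 42.3
```

```bash
python3 - <<'E'
from h import *
o=r.get_obs();print(o["clock"],o["position"],yaw(),o["wrist_torque"],o["ft_force"],o["finger_gap"],o["finger_force"])
im=r.get_image("wrist"); cv2.imwrite("pics/w2.png",im)
E
```

```text
3.15 [515.202731   127.5531283   71.48098476] 147.32944268974452 [ 0.81302035  0.07982395 -0.07500315] [-0.20229381  2.9725062   9.20481024] 31.028811165559215 42.2633808106184
```

>>> play_rows([
  [0, 0, -0.12, 0, 0, 0.1, 1],
  [0, 0, -0.12, 0, 0, 0.2, 1],
  [0, 0, -0.12, 0, 0, 0.3, 1],
  [0, 0, -0.12, 0, 0, 0.4, 1],
  [0, 0, -0.12, 0, 0, 0.5, 1],
  [0, 0, -0.12, 0, 0, 0.6, 1],
  [0, 0, -0.12, 0, 0, 0.6, 1],
  [0, 0, -0.12, 0, 0, 0.6, 1],
])

```text
clock: 4.0
position: [514.6, 127.1, 71.5]
tcp_rot: [0.0, 0.551, 0.834, 0.001]
ft_force: [3.5, 4.7, -7.2]
finger_gap: 31.1
finger_force: 43.4
```

```bash
cat >s.py <<'E'
from h import *
o=r.get_obs();print(o["clock"],o["position"].round(1),"yaw",yaw().round(2),o["wrist_torque"].round(3),o["ft_force"].round(1),o["finger_gap"].round(1),o["finger_force"].round(1), "rotx/y",quat().as_matrix()[2].round(3))
E
python3 s.py
```

```text
Traceback (most recent call last):
  File "s.py", line 2, in <module>
    o=r.get_obs();print(o["clock"],o["position"].round(1),"yaw",yaw().round(2),o["wrist_torque"].round(3),o["ft_force"].round(1),o["finger_gap"].round(1),o["finger_force"].round(1), "rotx/y",quat().as_matrix()[2].round(3))
                                                                                                                                 ^^^^^^^^^^^^^^^^^^^^^
AttributeError: 'float' object has no attribute 'round'
```

```bash
sed -i 's/o\["finger_gap"\].round(1),o\["finger_force"\].round(1)/o["finger_gap"],o["finger_force"]/' s.py; python3 s.py
```

```text
4.0 [514.6 127.1  71.5] yaw 113.12 [ 1.071 -0.654 -0.152] [ 3.5  4.7 -7.2] 31.092523289578693 43.38151209359182 rotx/y [ 0.     0.002 -1.   ]
```

>>> play_rows([
  [0, 0, 0.06, 0, 0, 0.05, 1],
  [0, 0, 0.06, 0, 0, 0.1, 1],
  [0, 0, 0.06, 0, 0, 0.1, 1],
])

```text
clock: 4.3
position: [514.6, 127.0, 71.4]
tcp_rot: [0.0, 0.593, 0.805, 0.001]
ft_force: [0.7, 5.9, 1.7]
finger_gap: 31.0
finger_force: 44.3
```

```bash
python3 s.py
```

```text
4.3 [514.6 127.   71.4] yaw 107.2 [ 1.144 -0.34  -0.135] [0.7 5.9 1.7] 31.014015060330628 44.300193328128756 rotx/y [ 0.001  0.002 -1.   ]
```

>>> play_rows([
  [0, 0, 0, 0, 0, 0.07, 1],
  [0, 0, 0, 0, 0, 0.07, 1],
])

```text
clock: 4.5
position: [514.5, 127.0, 71.4]
tcp_rot: [0.0, 0.621, 0.784, 0.001]
ft_force: [-0.1, 5.7, 2.4]
finger_gap: 30.9
finger_force: 44.3
```

```bash
python3 s.py
```

```text
4.5 [514.5 127.   71.4] yaw 103.18 [ 1.241 -0.279 -0.097] [-0.1  5.7  2.4] 30.88326578128144 44.339774410673286 rotx/y [ 0.001  0.001 -1.   ]
```

>>> play_rows([
  [0, 0, 0, 0, 0, 0.07, 1],
  [0, 0, 0, 0, 0, 0.07, 1],
])

```text
clock: 4.7
position: [514.4, 127.0, 71.3]
tcp_rot: [0.0, 0.648, 0.761, 0.001]
ft_force: [1.2, 5.2, 1.9]
finger_gap: 31.5
finger_force: 44.4
```

```bash
python3 s.py
```

```text
4.7 [514.4 127.   71.3] yaw 99.19 [ 1.198 -0.276 -0.138] [1.2 5.2 1.9] 31.52739676894179 44.351719496740074 rotx/y [ 0.001  0.001 -1.   ]
```

>>> play_rows([
  [0, 0, 0, 0, 0, 0.07, 1],
  [0, 0, 0, 0, 0, 0.07, 1],
])

```text
clock: 4.9
position: [514.3, 127.0, 71.3]
tcp_rot: [-0.0, 0.674, 0.738, 0.001]
ft_force: [1.8, 5.9, 2.0]
finger_gap: 31.3
finger_force: 44.4
```

```bash
python3 s.py
```

```text
4.9 [514.3 127.   71.3] yaw 95.19 [ 1.164 -0.281 -0.138] [1.8 5.9 2. ] 31.313302339158916 44.36065425300234 rotx/y [ 0.001  0.001 -1.   ]
```

>>> play_rows([
  [0, 0, 0, 0, 0, 0.07, 1],
  [0, 0, 0, 0, 0, 0.07, 1],
])

```text
clock: 5.1
position: [514.3, 127.0, 71.3]
tcp_rot: [-0.0, 0.7, 0.714, 0.001]
ft_force: [2.1, 5.5, 1.6]
finger_gap: 31.4
finger_force: 44.4
```

```bash
python3 s.py
```

```text
5.1 [514.3 127.   71.3] yaw 91.18 [ 1.167 -0.283 -0.056] [2.1 5.5 1.6] 31.413895005444857 44.354307870449574 rotx/y [ 0.001  0.001 -1.   ]
```

>>> play_rows([
  [0, 0, 0, 0, 0, 0.07, 1],
  [0, 0, 0, 0, 0, 0.07, 1],
])

```text
clock: 5.3
position: [514.2, 127.0, 71.3]
tcp_rot: [-0.0, 0.724, 0.689, 0.001]
ft_force: [1.4, 5.2, 1.9]
finger_gap: 31.1
finger_force: 44.4
```

```bash
python3 s.py
```

```text
5.3 [514.2 127.   71.3] yaw 87.18 [ 1.21  -0.255 -0.082] [1.4 5.2 1.9] 31.088983125987337 44.35860334545504 rotx/y [ 0.001  0.001 -1.   ]
```

>>> play_rows([
  [0, 0, 0, 0, 0, 0.07, 1],
  [0, 0, 0, 0, 0, 0.07, 1],
])

```text
clock: 5.5
position: [514.1, 127.0, 71.2]
tcp_rot: [-0.0, 0.748, 0.664, 0.0]
ft_force: [1.8, 5.3, 1.7]
finger_gap: 31.3
finger_force: 44.4
```

```bash
python3 s.py
```

```text
5.5 [514.1 127.   71.2] yaw 83.17 [ 1.236 -0.194 -0.139] [1.8 5.3 1.7] 31.32500092839532 44.355137274380354 rotx/y [ 0.001  0.    -1.   ]
```

>>> play_rows([
  [0, 0, 0, 0, 0, 0.07, 1],
  [0, 0, 0, 0, 0, 0.07, 1],
])

```text
clock: 5.7
position: [514.1, 127.0, 71.2]
tcp_rot: [-0.0, 0.771, 0.637, 0.0]
ft_force: [1.1, 5.7, 2.0]
finger_gap: 31.5
finger_force: 44.3
```

```bash
python3 s.py
```

```text
5.7 [514.1 127.   71.2] yaw 79.16 [ 1.211 -0.164 -0.152] [1.1 5.7 2. ] 31.48533675448234 44.34862108553574 rotx/y [ 0.001  0.    -1.   ]
```

>>> play_rows([
  [0, 0, 0, 0, 0, 0.07, 1],
  [0, 0, 0, 0, 0, 0.07, 1],
])

```text
clock: 5.9
position: [514.0, 127.0, 71.2]
tcp_rot: [-0.0, 0.792, 0.61, 0.0]
ft_force: [-0.2, 6.2, 2.0]
finger_gap: 30.9
finger_force: 44.1
```

```bash
python3 s.py
```

```text
5.9 [514.  127.   71.2] yaw 75.19 [ 1.263 -0.19   0.11 ] [-0.2  6.2  2. ] 30.889375902467002 44.07453362722663 rotx/y [ 0.001 -0.    -1.   ]
```

>>> play_rows([
  [0, 0, 0, 0, 0, 0.05, 1],
  [0, 0, 0, 0, 0, 0.05, 1],
])

```text
clock: 6.1
position: [513.9, 127.0, 71.2]
tcp_rot: [-0.0, 0.807, 0.591, 0.0]
ft_force: [1.5, 5.8, 1.0]
finger_gap: 31.6
finger_force: 43.9
```

```bash
python3 s.py;python3 s.py
```

```text
6.1 [513.9 127.   71.2] yaw 72.39 [ 1.206 -0.164  0.17 ] [1.5 5.8 1. ] 31.619266033079718 43.92633033313359 rotx/y [ 0.001 -0.    -1.   ]
6.1 [513.9 127.   71.2] yaw 72.39 [ 1.206 -0.164  0.17 ] [1.5 5.8 1. ] 31.619266033079718 43.92633033313359 rotx/y [ 0.001 -0.    -1.   ]
```

>>> play_rows([
  [0, 0, 0, 0, 0, 0.025, 1],
  [0, 0, 0, 0, 0, 0.025, 1],
])

```text
clock: 6.3
position: [513.9, 127.1, 71.2]
tcp_rot: [-0.0, 0.814, 0.581, 0.0]
ft_force: [0.3, 6.0, 1.5]
finger_gap: 30.9
finger_force: 43.8
```

```bash
python3 s.py
```

```text
6.3 [513.9 127.1  71.2] yaw 71.01 [ 1.164 -0.141  0.225] [0.3 6.  1.5] 30.880310146128046 43.789500909097114 rotx/y [ 0.001 -0.001 -1.   ]
```

>>> play_rows([
  [0, 0, 0, 0, 0, 0.02, 1],
  [0, 0, 0, 0, 0, 0.02, 1],
])

```text
clock: 6.5
position: [513.9, 127.0, 71.2]
tcp_rot: [-0.0, 0.82, 0.573, 0.0]
ft_force: [0.6, 6.2, 1.3]
finger_gap: 31.1
finger_force: 43.8
```

```bash
python3 s.py
```

```text
6.5 [513.9 127.   71.2] yaw 69.87 [ 1.253 -0.187  0.32 ] [0.6 6.2 1.3] 31.083220771532485 43.76264413156605 rotx/y [ 0.001 -0.001 -1.   ]
```

>>> play_rows([
  [0, 0, 0, 0, 0, 0.02, 1],
  [0, 0, 0, 0, 0, 0.02, 1],
])

```text
clock: 6.7
position: [513.9, 127.1, 71.2]
tcp_rot: [-0.001, 0.825, 0.564, 0.0]
ft_force: [1.3, 5.8, 2.6]
finger_gap: 31.2
finger_force: 43.8
```

```bash
python3 s.py
```

```text
6.7 [513.9 127.1  71.2] yaw 68.72 [ 1.198 -0.082  0.28 ] [1.3 5.8 2.6] 31.16381516849248 43.76896166268125 rotx/y [ 0.001 -0.001 -1.   ]
```

>>> play_rows([
  [0, 0, 0, 0, 0, 0.015, 1],
  [0, 0, 0, 0, 0, 0.015, 1],
])

```text
clock: 6.9
position: [513.9, 127.1, 71.2]
tcp_rot: [-0.001, 0.83, 0.558, 0.0]
ft_force: [1.1, 5.2, 2.9]
finger_gap: 31.1
finger_force: 43.7
```

```bash
python3 s.py
```

```text
6.9 [513.9 127.1  71.2] yaw 67.87 [ 1.243 -0.144  0.339] [1.1 5.2 2.9] 31.068579885522137 43.74836479040823 rotx/y [ 0.001 -0.001 -1.   ]
```

>>> play_rows([
  [0, 0, 0, 0, 0, 0.015, 1],
  [0, 0, 0, 0, 0, 0.015, 1],
])

```text
clock: 7.1
position: [513.8, 127.1, 71.2]
tcp_rot: [-0.001, 0.834, 0.552, 0.0]
ft_force: [1.5, 5.7, 2.4]
finger_gap: 31.2
finger_force: 43.8
```

```bash
python3 s.py
```

```text
7.1 [513.8 127.1  71.2] yaw 67.02 [ 1.274 -0.121  0.314] [1.5 5.7 2.4] 31.249915170639085 43.75083254308265 rotx/y [ 0.001 -0.001 -1.   ]
```

>>> play_rows([
  [0, 0, 0, 0, 0, 0.02, 1],
  [0, 0, 0, 0, 0, 0.02, 1],
])

```text
clock: 7.3
position: [513.8, 127.1, 71.2]
tcp_rot: [-0.001, 0.839, 0.544, 0.0]
ft_force: [1.3, 5.4, 1.8]
finger_gap: 31.3
finger_force: 43.6
```

```bash
python3 s.py
```

```text
7.3 [513.8 127.1  71.2] yaw 65.88 [ 1.227 -0.075  0.472] [1.3 5.4 1.8] 31.267549917692705 43.638405346355285 rotx/y [ 0.001 -0.001 -1.   ]
```

>>> play_rows([
  [0, 0, 0, 0, 0, 0.015, 1],
  [0, 0, 0, 0, 0, 0.015, 1],
])

```text
clock: 7.5
position: [513.7, 127.0, 71.2]
tcp_rot: [-0.001, 0.843, 0.538, 0.0]
ft_force: [-0.1, 5.3, 3.1]
finger_gap: 31.2
finger_force: 43.3
```

```bash
python3 s.py
```

```text
7.5 [513.7 127.   71.2] yaw 65.05 [ 1.164 -0.09   0.701] [-0.1  5.3  3.1] 31.192334975856497 43.286228460492566 rotx/y [ 0.001 -0.001 -1.   ]
```

>>> play_rows([
  [0, 0, 0, 0, 0, -0.015, 1],
  [0, 0, 0, 0, 0, -0.015, 0.8],
  [0, 0, 0, 0, 0, -0.015, 0.5],
  [0, 0, 0, 0, 0, -0.015, 0],
  [0, 0, 0, 0, 0, -0.015, 0],
  [0, 0, 0, 0, 0, -0.015, 0],
  [0, 0, 0, 0, 0, -0.015, 0],
  [0, 0, 0, 0, 0, -0.015, 0],
  [0, 0, -5, 0, 0, -0.015, 0],
  [0, 0, -10, 0, 0, -0.015, 0],
  [0, 0, -13, 0, 0, -0.015, 0],
  [0, 0, -13, 0, 0, -0.015, 0],
  [0, 0, -13, 0, 0, -0.015, 0],
])

```text
clock: 8.8
position: [513.9, 126.6, 201.4]
tcp_rot: [-0.0, 0.84, 0.542, 0.001]
ft_force: [-0.3, 0.7, -0.1]
finger_gap: 85.7
finger_force: 0.0
```

```bash
python3 s.py; python3 - <<'E'
from h import *
import pickle
p=r.camera_params("wrist");pickle.dump(p,open("w3.pkl","wb"))
im=r.get_image("wrist"); x0,y0=174,136
cv2.imwrite("pics/w3.png",cv2.resize(im[y0:y0+120,x0:x0+160],None,fx=5,fy=5,interpolation=cv2.INTER_CUBIC))
print(to((629,-233,200),92))
E
```

```text
8.8 [513.9 126.6 201.4] yaw 65.69 [ 0.028 -0.021 -0.015] [-0.3  0.7 -0.1] 85.67720303689323 0.0 rotx/y [ 0.001  0.001 -1.   ]
(array([-28.  ,  25.33,   0.04]), array([-0.   , -0.   , -0.459]))
```

View pics/w3.png

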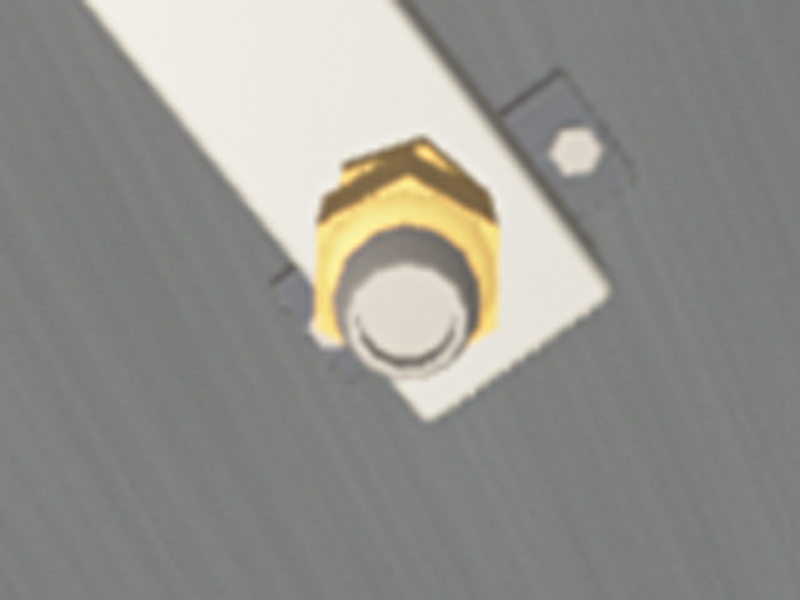

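The nut is still on its axis with its flats vertical in the crop. Top-face corners are at (318,225), (410,173), (497,223), (496,330) and (315,328), and the tube top is centred at (409,315).

```bash
python3 - <<'E'
from h import *
import pickle
from scipy.optimize import least_squares
p=pickle.load(open("w3.pkl","rb"))
f=lambda u,v,z:at("wrist",174+u/5-.4,136+v/5-.4,z,p)
print("tube",f(409,315,111))
P=np.array([f(*c,88)[:2] for c in [(315,328),(318,225),(410,173),(497,223),(496,330)]])
rr=32/np.sqrt(3);b=None
for t in range(0,360,30):
    def g(q):
        a=q[2]-np.radians(60)*np.arange(5); return (q[:2]+rr*np.c_[np.cos(a),np.sin(a)]-P).ravel()
    w=least_squares(g,[515,127,np.radians(t)])
    if b is None or w.cost<b.cost: b=w
print(b.cost,b.x[:2],"flat ang mod60",(np.degrees(b.x[2])+30)%60)
E
```

```text
tube [513.8 129.1 111. ]
0.7696481133847641 [513.22985204 128.58584219] flat ang mod60 35.19564386206167
```

>>> play_rows([
  [-28, 25.3, 0, 0, 0, -0.459, 0],
  [-28, 25.3, 0, 0, 0, -0.459, 0],
  [-28, 25.3, 0, 0, 0, -0.459, 0],
  [-28, 25.3, 0, 0, 0, -0.459, 0],
  [-28, 25.3, 0, 0, 0, -0.459, 0],
  [-28, 25.3, 0, 0, 0, -0.459, 0],
  [-28, 25.3, 0, 0, 0, -0.459, 0],
  [-28, 25.3, 0, 0, 0, -0.459, 0],
  [-28, 25.3, 0, 0, 0, -0.459, 0],
  [-28, 25.3, 0, 0, 0, -0.459, 0],
  [-28, 25.3, 0, 0, 0, -0.459, 0],
])

```text
clock: 9.95
position: [628.4, -231.6, 199.6]
tcp_rot: [-0.001, 0.695, 0.719, -0.0]
ft_force: [0.7, 0.1, 0.2]
finger_gap: 85.7
finger_force: 0.0
```

```bash
python3 s.py; python3 - <<'E'
from h import *
import pickle
p=r.camera_params("wrist");pickle.dump(p,open("w4.pkl","wb"))
cv2.imwrite("pics/w4.png",cv2.resize(r.get_image("wrist"),(800,600),interpolation=cv2.INTER_CUBIC))
E
```

```text
9.95 [ 628.4 -231.6  199.6] yaw 92.02 [ 0.028  0.001 -0.002] [0.7 0.1 0.2] 85.66233393897966 0.0 rotx/y [ 0.002 -0.002 -1.   ]
```

View pics/w4.png

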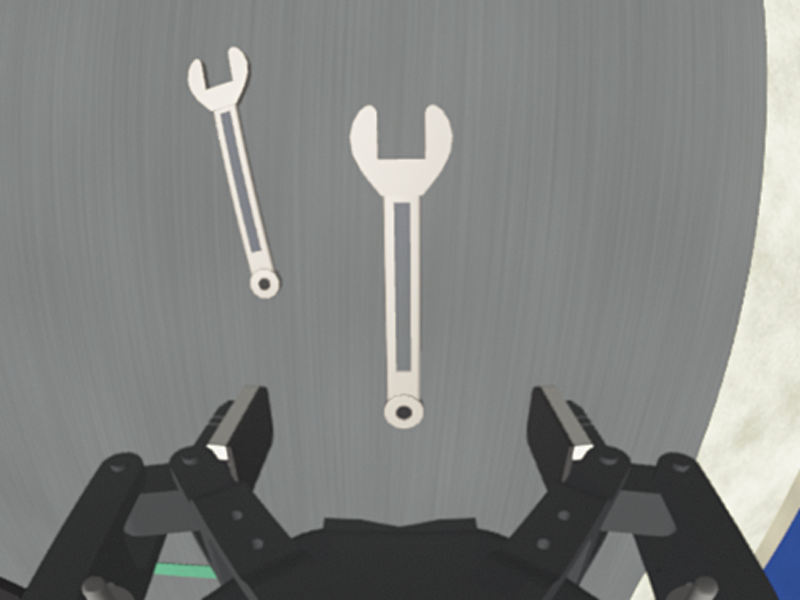

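The big spanner runs straight up the picture: eye at (403.5,411), slot-floor corners at (377,158) and (425,158), handle/head junction near (402,196). The small spanner is to the left, and the open fingers will clear it.

```bash
python3 - <<'E'
from h import *
import pickle
p=pickle.load(open("w4.pkl","rb"))
f=lambda u,v,z:at("wrist",u*.64-.2,v*.64-.2,z,p)
e=f(403.5,411,10.5);a=f(377,158,12);b=f(425,158,12);print(e,a,b,f(264,284,10))
m=(a+b)/2; d=(m-e)[:2];print("yaw",np.degrees(np.arctan2(d[1],d[0])),"len(195)",np.hypot(*d))
u=d/np.hypot(*d); mid=(e+m)[:2]/2; org=mid+u*(97.5+20); print("origin",org,"x=-100:",org-100*u)
t=org-100*u; print(to((t[0],t[1],10),np.degrees(np.arctan2(d[1],d[0]))))
E
```

```text
[ 634.1 -346.6   10.5] [ 608.7 -152.4   12. ] [ 641.4 -151.2   12. ] [ 526.6 -244.9   10. ]
yaw 92.65992933825656 len(195) 195.01010871234342
origin [ 624.12207755 -131.8265974 ] x=-100: [ 628.76286261 -231.71885493]
(array([-0.06,  0.04, 19.  ]), array([-0.001, -0.001, -0.011]))
```

>>> play_rows([
  [0, 0, 5, 0, 0, -0.011, 0.2],
  [0, 0, 10, 0, 0, -0.011, 0.4],
  [0, 0, 14, 0, 0, -0.011, 0.4],
  [0, 0, 17, 0, 0, -0.011, 0.4],
  [0, 0, 18.9, 0, 0, -0.011, 0.4],
  [0, 0, 18.9, 0, 0, -0.011, 0.4],
  [0, 0, 18.9, 0, 0, -0.011, 0.4],
  [0, 0, 18.9, 0, 0, -0.011, 0.6],
  [0, 0, 18.9, 0, 0, -0.011, 0.8],
  [0, 0, 18.9, 0, 0, -0.011, 1],
  [0, 0, 18.9, 0, 0, -0.011, 1],
  [0, 0, 18.9, 0, 0, -0.011, 1],
  [0, 0, 18.9, 0, 0, -0.011, 1],
], squeeze=80)

```text
clock: 11.3
position: [630.0, -233.3, 14.0]
tcp_rot: [0.001, 0.691, 0.723, 0.001]
ft_force: [-1.0, 1.8, 6.4]
finger_gap: 23.0
finger_force: 78.2
```

```bash
python3 s.py
```

```text
11.3 [ 630.  -233.3   14. ] yaw 92.59 [ 0.264  0.119 -0.038] [-1.   1.8  6.4] 23.01627337344701 78.21787476539612 rotx/y [-0.     0.003 -1.   ]
```

>>> play_rows([
  [0, 0, 0, 0, 0, 0, 0.5],
  [0, 0, 0, 0, 0, 0, 0.5],
  [0, 0, 0, 0, 0, 0, 0.5],
])

```text
clock: 11.6
position: [629.1, -233.3, 12.2]
tcp_rot: [0.0, 0.691, 0.723, 0.0]
ft_force: [0.3, -0.5, -0.6]
finger_gap: 42.6
finger_force: 0.0
```

```bash
python3 s.py; python3 -c "
from h import *
c=proj('side',(629,-232,10));print(c)
im=r.get_image('side');x,y=int(c[0])-65,int(c[1])-60;cv2.imwrite('pics/s5.png',cv2.resize(im[y:y+90,x:x+120],None,fx=6,fy=6,interpolation=cv2.INTER_CUBIC))"
```

```text
11.6 [ 629.1 -233.3   12.2] yaw 92.58 [ 0.003  0.038 -0.03 ] [ 0.3 -0.5 -0.6] 42.62164611536268 0.0 rotx/y [-0.  0. -1.]
[342.72311564 257.24941349]
```

View pics/s5.png

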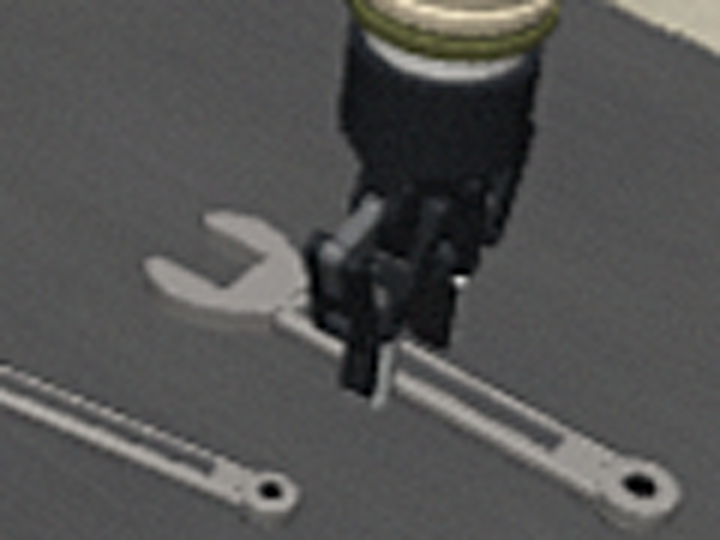

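The open gripper straddles the handle behind the head, spanner undisturbed; the grip was too high, so I lower 4 mm and regrip.

>>> play_rows([
  [0, 0, 0.4, 0, 0, 0, 0.5],
  [0, 0, 0.4, 0, 0, 0, 0.6],
  [0, 0, 0.4, 0, 0, 0, 0.7],
  [0, 0, 0.4, 0, 0, 0, 0.8],
  [0, 0, 0.4, 0, 0, 0, 1],
  [0, 0, 0.4, 0, 0, 0, 1],
  [0, 0, 0.4, 0, 0, 0, 1],
  [0, 0, 0.4, 0, 0, 0, 1],
])

```text
clock: 12.45
position: [629.5, -233.4, 8.5]
tcp_rot: [0.0, 0.691, 0.723, 0.0]
ft_force: [0.5, 0.6, 7.4]
finger_gap: 23.2
finger_force: 78.8
```

```bash
python3 s.py
```

```text
12.45 [ 629.5 -233.4    8.5] yaw 92.58 [ 0.132  0.018 -0.001] [0.5 0.6 7.4] 23.162702064822277 78.82189151212515 rotx/y [-0.     0.001 -1.   ]
```

```bash
python3 -c "
from h import *
print(to((610.8,-7.5,100),125.5))"
```

```text
(array([22.65, -0.84, -9.16]), array([ 0.001,  0.001, -0.575]))
```

>>> play_rows([
  [0, 0, -2, 0, 0, 0, 1],
  [0, 0, -5, 0, 0, 0, 1],
  [0, 0, -9.15, 0, 0, 0, 1],
  [3, -0.1, -9.15, 0, 0, -0.1, 1],
  [7, -0.3, -9.15, 0, 0, -0.2, 1],
  [11, -0.4, -9.15, 0, 0, -0.3, 1],
  [15, -0.5, -9.15, 0, 0, -0.4, 1],
  [19, -0.7, -9.15, 0, 0, -0.5, 1],
  [22.65, -0.85, -9.15, 0, 0, -0.575, 1],
  [22.65, -0.85, -9.15, 0, 0, -0.575, 1],
  [22.65, -0.85, -9.15, 0, 0, -0.575, 1],
  [22.65, -0.85, -9.15, 0, 0, -0.575, 1],
  [22.65, -0.85, -9.15, 0, 0, -0.575, 1],
])

```text
clock: 13.75
position: [610.2, -8.9, 99.2]
tcp_rot: [-0.0, 0.459, 0.889, -0.0]
ft_force: [0.5, -0.3, -4.9]
finger_gap: 23.6
finger_force: 80.0
```

```bash
python3 s.py; python3 - <<'E'
from h import *
import pickle
p=r.camera_params("wrist");pickle.dump(p,open("w6.pkl","wb"))
im=r.get_image("wrist")[0:240,100:420]
cv2.imwrite("pics/w6.png",cv2.resize(im,None,fx=2.5,fy=2.5,interpolation=cv2.INTER_CUBIC))
E
```

```text
13.75 [610.2  -8.9  99.2] yaw 125.39 [-0.028 -0.034 -0.057] [ 0.5 -0.3 -4.9] 23.617202896013815 79.98657703399658 rotx/y [-0.    -0.001 -1.   ]
```

View pics/w6.png

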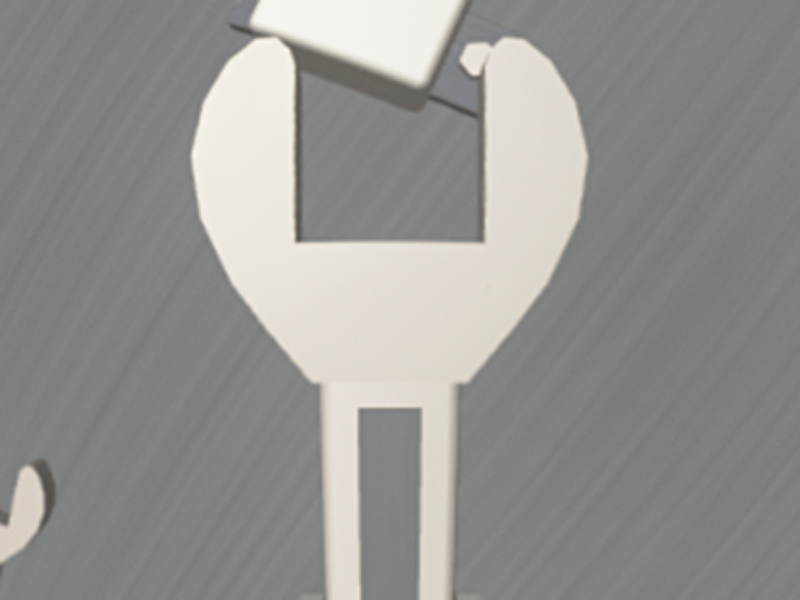

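The jaws are held level and square in the picture: slot-floor corners at (297,242) and (485,242), slot sides at x≈297 and 484 up to y≈70.

```bash
python3 - <<'E'
from h import *
import pickle
p=pickle.load(open("w6.pkl","rb"))
o=r.get_obs()["position"];A=np.radians(yaw());u=np.array([np.cos(A),np.sin(A)]);n=np.array([-u[1],u[0]])
for z in (95,99,102.7,106):
    f=lambda a,b:at("wrist",100+a/2.5-.3,b/2.5-.3,z,p)[:2]
    a,b,c,d=f(297,242),f(485,242),f(297,75),f(484,75)
    m=(a+b)/2;e=(c+d)/2
    dd=e-m
    print(z,"w",np.hypot(*(a-b)),np.hypot(*(c-d)),"floor along/lat vs TCP",(m-o[:2])@u,(m-o[:2])@n,"psi",np.degrees(np.arctan2(dd[1],dd[0])), "psi perp",np.degrees(np.arctan2(*( (a-b)[::-1])))-90)
E
```

```text
95 w 34.49072339050025 34.130338410276536 floor along/lat vs TCP 81.6271160276511 1.0823203684044245 psi 125.61085243866867 psi perp -234.55887718826637
99 w 33.491043578843644 33.21219655488028 floor along/lat vs TCP 81.54559897491106 1.140242472238583 psi 125.5376777919744 psi perp -234.6015341717031
102.7 w 32.63081365825868 32.27041989190726 floor along/lat vs TCP 81.47587939662398 1.1284449977856639 psi 125.61502980989604 psi perp -234.60520415501296
106 w 31.6891148503709 31.549643421122795 floor along/lat vs TCP 81.43512087025388 1.157406049702658 psi 125.56039618075735 psi perp -234.50435872250299
```

>>> play_rows([
  [0.14, 0.21, 1, 0, 0, 0, 1],
  [0.14, 0.21, 2, 0, 0, 0, 1],
  [0.14, 0.21, 2, 0, 0, 0, 1],
  [0.14, 0.21, 2, 0, 0, 0, 1],
  [0.14, 0.21, 2, 0, 0, 0, 1],
])

```text
clock: 14.3
position: [611.3, -5.1, 79.4]
tcp_rot: [0.0, 0.458, 0.889, -0.0]
ft_force: [0.0, -0.0, -5.0]
finger_gap: 23.6
finger_force: 79.9
```

```bash
python3 s.py; python3 - <<'E'
from h import *
import pickle
print(to((573.4,46.4,79),125.5))
p=r.camera_params("wrist");pickle.dump(p,open("w7.pkl","wb"))
im=r.get_image("wrist")[0:240,100:420]
cv2.imwrite("pics/w7.png",cv2.resize(im,None,fx=2.5,fy=2.5,interpolation=cv2.INTER_CUBIC))
E
```

```text
14.3 [611.3  -5.1  79.4] yaw 125.52 [ 0.02  -0.032  0.012] [ 0. -0. -5.] 23.631154425290532 79.90710139274597 rotx/y [-0. -0. -1.]
(array([ 6.39, -0.09,  0.04]), array([-0.,  0.,  0.]))
```

View pics/w7.png

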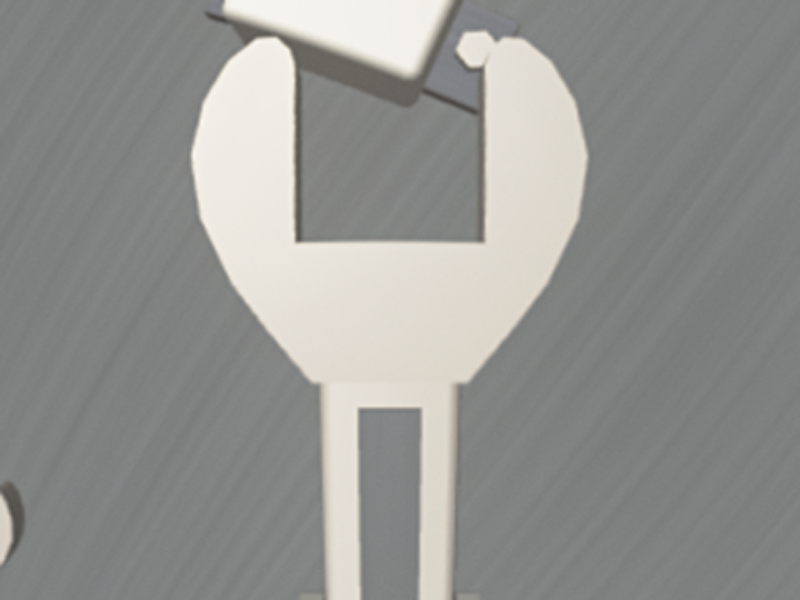

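The jaws are unchanged in the grip (slot floor at y 242) and the nut is still above the picture's top edge. I'll slide in stepwise, watching the force.

>>> play_rows([
  [1.5, -0.09, 0, 0, 0, 0, 1],
  [2.5, -0.09, 0, 0, 0, 0, 1],
  [3, -0.09, 0, 0, 0, 0, 1],
  [3.5, -0.09, 0, 0, 0, 0, 1],
  [3.8, -0.09, 0, 0, 0, 0, 1],
  [3.8, -0.09, 0, 0, 0, 0, 1],
])

```text
clock: 14.95
position: [588.2, 25.8, 79.5]
tcp_rot: [0.0, 0.457, 0.889, 0.0]
ft_force: [0.7, 0.3, -5.3]
finger_gap: 23.7
finger_force: 80.0
```

```bash
python3 s.py; python3 - <<'E'
from h import *
print(to((573.4,46.4,79),125.5))
p=r.camera_params("wrist")
im=r.get_image("wrist")[0:240,100:420]
cv2.imwrite("pics/w8.png",cv2.resize(im,None,fx=2.5,fy=2.5,interpolation=cv2.INTER_CUBIC))
E
```

```text
14.95 [588.2  25.8  79.5] yaw 125.55 [ 0.003  0.011 -0.004] [ 0.7  0.3 -5.3] 23.69671961317598 79.986652135849 rotx/y [ 0.  0. -1.]
(array([ 2.54, -0.01,  0.05]), array([ 0.   , -0.   ,  0.001]))
```

View pics/w8.png

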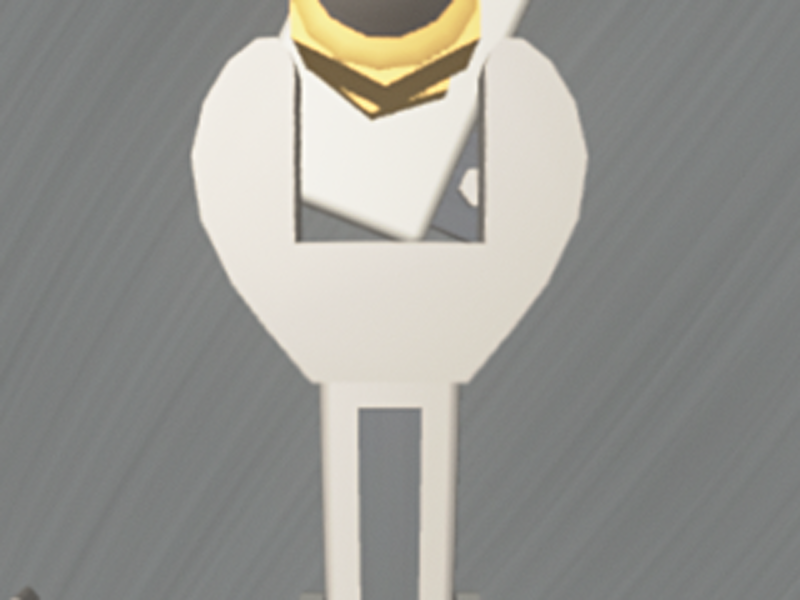

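The nut is entering the mouth squarely. Its front corner is at x≈385 against the slot centre at 391, so I shift about 1 mm left and slide fully on.

>>> play_rows([
  [0.2, -0.09, 0, 0, 0, 0, 1],
  [0.7, -0.09, 0, 0, 0, 0, 1],
  [1.2, -0.09, 0, 0, 0, 0, 1],
  [1.2, -0.09, 0, 0, 0, 0, 1],
])

```text
clock: 15.4
position: [580.1, 35.5, 79.3]
tcp_rot: [-0.0, 0.457, 0.889, 0.0]
ft_force: [-0.1, 1.6, -4.6]
finger_gap: 23.3
finger_force: 80.0
```

```bash
python3 s.py
```

```text
15.4 [580.1  35.5  79.3] yaw 125.58 [0.018 0.025 0.024] [-0.1  1.6 -4.6] 23.297455916983854 80.00973343849182 rotx/y [ 0.001 -0.    -1.   ]
```

>>> play_rows([
  [0.5, 0, 0, 0, 0, 0, 1],
  [1, 0, 0, 0, 0, 0, 1],
  [1.3, 0, 0, 0, 0, 0, 1],
  [1.3, 0, 0, 0, 0, 0, 1],
])

```text
clock: 15.8
position: [572.7, 45.9, 79.4]
tcp_rot: [-0.0, 0.457, 0.889, 0.0]
ft_force: [0.6, -0.0, -5.0]
finger_gap: 23.6
finger_force: 80.0
```

```bash
python3 s.py; python3 -c "
from h import *
im=r.get_image('wrist')[0:240,100:420]
cv2.imwrite('pics/w9.png',cv2.resize(im,None,fx=2.5,fy=2.5,interpolation=cv2.INTER_CUBIC))"
```

```text
15.8 [572.7  45.9  79.4] yaw 125.57 [ 0.029  0.004 -0.026] [ 0.6 -0.  -5. ] 23.584510787246792 80.00764846801758 rotx/y [ 0. -0. -1.]
```

Forces stay at the weight only, so the spanner is fully on. Now I take up the slack.

>>> play_rows([
  [0, -0.2, 0, 0, 0, 0.02, 1],
  [0.01, -0.41, 0, 0, 0, 0.04, 1],
  [0.01, -0.41, 0, 0, 0, 0.04, 1],
])

```text
clock: 16.15
position: [569.6, 42.6, 79.5]
tcp_rot: [0.0, 0.476, 0.879, -0.0]
ft_force: [1.0, -0.2, -5.3]
finger_gap: 23.4
finger_force: 80.0
```

```bash
python3 s.py
```

```text
16.15 [569.6  42.6  79.5] yaw 123.13 [ 0.019 -0.125  0.003] [ 1.  -0.2 -5.3] 23.35631165672679 79.98494625091553 rotx/y [-0.  0. -1.]
```

>>> play_rows([
  [0, -0.1, 0, 0, 0, 0.01, 1],
  [0, -0.2, 0, 0, 0, 0.02, 1],
  [0, -0.2, 0, 0, 0, 0.02, 1],
])

```text
clock: 16.45
position: [568.1, 41.8, 79.4]
tcp_rot: [0.0, 0.484, 0.875, 0.0]
ft_force: [1.8, 0.1, -3.8]
finger_gap: 23.2
finger_force: 80.0
```

```bash
python3 s.py
```

```text
16.45 [568.1  41.8  79.4] yaw 122.05 [ 0.122 -0.078 -0.081] [ 1.8  0.1 -3.8] 23.245314066750655 79.99004244804382 rotx/y [-0.  0. -1.]
```

>>> play_rows([
  [0, -0.1, 0, 0, 0, 0.01, 1],
  [0, -0.2, 0, 0, 0, 0.02, 1],
  [0, -0.2, 0, 0, 0, 0.02, 1],
])

```text
clock: 16.75
position: [566.4, 40.8, 79.4]
tcp_rot: [0.0, 0.493, 0.87, 0.0]
ft_force: [0.3, 1.1, -4.5]
finger_gap: 23.1
finger_force: 80.0
```

```bash
python3 s.py
```

```text
16.75 [566.4  40.8  79.4] yaw 120.91 [ 0.218 -0.152 -0.058] [ 0.3  1.1 -4.5] 23.148333144344758 79.98781442642212 rotx/y [-0.  0. -1.]
```

View pics/w9.png

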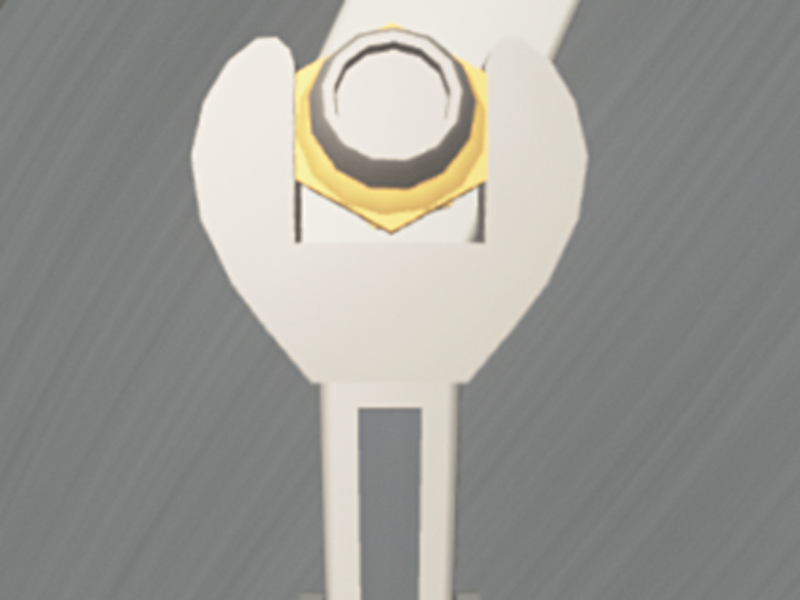

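The spanner is fully on: the nut is centred in the slot, with its front corner at (391,232) just off the floor at y≈242. I keep turning in small steps until it bears.

>>> play_rows([
  [0, -0.1, 0, 0, 0, 0.01, 1],
  [0, -0.2, 0, 0, 0, 0.02, 1],
  [0, -0.2, 0, 0, 0, 0.02, 1],
])

```text
clock: 17.05
position: [564.7, 39.9, 79.4]
tcp_rot: [0.0, 0.502, 0.865, 0.0]
ft_force: [1.5, 1.2, -3.9]
finger_gap: 23.7
finger_force: 80.0
```

```bash
python3 s.py
```

```text
17.05 [564.7  39.9  79.4] yaw 119.78 [ 0.363 -0.172  0.005] [ 1.5  1.2 -3.9] 23.739062096181886 79.97241139411926 rotx/y [-0.  0. -1.]
```

>>> play_rows([
  [0, -0.1, 0, 0, 0, 0.01, 1],
  [0, -0.2, 0, 0, 0, 0.02, 1],
  [0, -0.2, 0, 0, 0, 0.02, 1],
])

```text
clock: 17.35
position: [563.1, 38.9, 79.5]
tcp_rot: [0.0, 0.51, 0.86, 0.0]
ft_force: [1.4, 2.2, -4.1]
finger_gap: 23.3
finger_force: 80.0
```

```bash
python3 s.py
```

```text
17.35 [563.1  38.9  79.5] yaw 118.63 [ 0.627 -0.407  0.06 ] [ 1.4  2.2 -4.1] 23.3099069025782 79.98478531837463 rotx/y [-0.  0. -1.]
```

>>> play_rows([
  [0, -0.1, 0, 0, 0, 0.01, 1],
  [0, -0.2, 0, 0, 0, 0.02, 1],
  [0, -0.2, 0, 0, 0, 0.02, 1],
])

```text
clock: 17.65
position: [561.3, 38.0, 79.5]
tcp_rot: [0.0, 0.519, 0.855, 0.0]
ft_force: [2.0, 4.2, -4.6]
finger_gap: 23.6
finger_force: 80.0
```

```bash
python3 s.py
```

```text
17.65 [561.3  38.   79.5] yaw 117.49 [ 0.834 -0.528  0.128] [ 2.   4.2 -4.6] 23.617310498928603 79.9964439868927 rotx/y [-0.     0.001 -1.   ]
```

>>> play_rows([
  [0, -0.1, 0, 0, 0, 0.01, 1],
  [0, -0.2, 0, 0, 0, 0.02, 1],
  [0, -0.2, 0, 0, 0, 0.02, 1],
])

```text
clock: 17.95
position: [559.7, 37.1, 79.5]
tcp_rot: [0.0, 0.527, 0.85, 0.0]
ft_force: [4.0, 4.3, -4.5]
finger_gap: 23.5
finger_force: 80.0
```

```bash
cat >>s.py <<'E'
A=np.radians(yaw()); ty=np.array([np.sin(A),-np.cos(A)]); d=o["position"][:2]-[513.4,128.3]; F=o["ft_force"]
print("M",(d[0]*F[1]-d[1]*F[0])/1000+o["wrist_torque"][2], "R",np.hypot(*d),"ang",np.degrees(np.arctan2(-d[1],-d[0])))
E
python3 s.py
```

```text
17.95 [559.7  37.1  79.5] yaw 116.34 [ 0.986 -0.703  0.273] [ 4.   4.3 -4.5] 23.4558749876866 79.99974846839905 rotx/y [-0.     0.001 -1.   ]
M 0.8387388044404409 R 102.24685658785087 ang 116.92114292961519
```

>>> play_rows([
  [0, -0.1, 0, 0, 0, 0.01, 1],
  [0, -0.2, 0, 0, 0, 0.02, 1],
  [0, -0.2, 0, 0, 0, 0.02, 1],
])

```text
clock: 18.25
position: [558.1, 36.4, 79.5]
tcp_rot: [0.0, 0.536, 0.844, 0.0]
ft_force: [3.1, 4.8, -4.0]
finger_gap: 23.6
finger_force: 80.0
```

```bash
python3 s.py
```

```text
18.25 [558.1  36.4  79.5] yaw 115.22 [ 1.035 -0.809  0.338] [ 3.1  4.8 -4. ] 23.55314800933114 80.02731084823608 rotx/y [-0.     0.001 -1.   ]
M 0.8410650578990234 R 102.18408969350122 ang 115.93486014627725
```

>>> play_rows([
  [0, -0.1, 0, 0, 0, 0.01, 1],
  [0, -0.2, 0, 0, 0, 0.02, 1],
  [0, -0.2, 0, 0, 0, 0.02, 1],
])

```text
clock: 18.55
position: [556.3, 35.6, 79.5]
tcp_rot: [0.0, 0.544, 0.839, 0.0]
ft_force: [5.1, 5.4, -4.1]
finger_gap: 23.6
finger_force: 80.0
```

```bash
python3 s.py
```

```text
18.55 [556.3  35.6  79.5] yaw 114.09 [ 1.084 -0.803  0.407] [ 5.1  5.4 -4.1] 23.624116435872573 80.04328966140747 rotx/y [-0.     0.001 -1.   ]
M 1.112819298669529 R 102.08852275609333 ang 114.83021956404568
```

>>> play_rows([
  [0.04, -1.02, 0, 0, 0, 0.1, 1],
  [0.18, -2.03, 0, 0, 0, 0.2, 1],
  [0.43, -3.02, 0, 0, 0, 0.3, 1],
  [0.77, -3.98, 0, 0, 0, 0.4, 1],
  [0.77, -3.98, 0, 0, 0, 0.4, 1],
])

```text
clock: 19.05
position: [516.2, 26.4, 79.7]
tcp_rot: [0.0, 0.701, 0.713, 0.0]
ft_force: [4.6, 5.1, -4.7]
finger_gap: 23.2
finger_force: 80.0
```

```bash
python3 s.py
```

```text
19.05 [516.2  26.4  79.7] yaw 90.95 [ 1.007 -0.751  0.283] [ 4.6  5.1 -4.7] 23.162379331448758 79.95549201965332 rotx/y [ 0.     0.001 -1.   ]
M 0.7626482246962414 R 101.98466195599461 ang 91.59617606056905
```

>>> play_rows([
  [0.08, -1.02, 0, 0, 0, 0.1, 1],
  [0.23, -2.03, 0, 0, 0, 0.2, 1],
  [0.48, -3.02, 0, 0, 0, 0.3, 1],
  [0.82, -3.98, 0, 0, 0, 0.4, 1],
  [1.25, -4.9, 0, 0, 0, 0.5, 1],
  [1.25, -4.9, 0, 0, 0, 0.5, 1],
])

```text
clock: 19.65
position: [467.5, 37.8, 79.7]
tcp_rot: [0.001, 0.856, 0.518, 0.001]
ft_force: [4.5, 1.7, -4.5]
finger_gap: 23.3
finger_force: 80.0
```

```bash
python3 s.py; python3 - <<'E'
from h import *
import pickle
p=r.camera_params("wrist");pickle.dump(p,open("w10.pkl","wb"))
im=r.get_image("wrist");cv2.imwrite('pics/w10raw.png',im)
im=im[0:150,180:340]
cv2.imwrite('pics/w10.png',cv2.resize(im[0:120],None,fx=5,fy=5,interpolation=cv2.INTER_CUBIC))
E
```

```text
19.65 [467.5  37.8  79.7] yaw 62.33 [ 0.541 -0.866  0.407] [ 4.5  1.7 -4.5] 23.26378186713299 79.9790632724762 rotx/y [ 0.001  0.002 -1.   ]
M 0.7371008601407112 R 101.5135681897233 ang 63.096993002560254
```

View pics/w10.png

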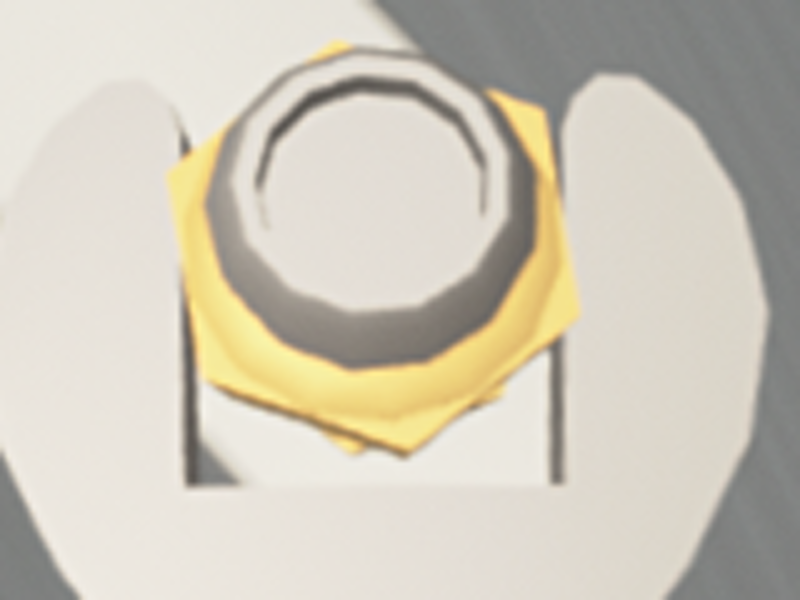

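The slot is vertical in the crop (sides at x≈185 and 562). The nut lags it by about 10°, with top-face corners at (170,178), (210,383), (408,455), (578,315) and (545,108).

```bash
cat >fit.py <<'E'
from h import *
from scipy.optimize import least_squares
def fit(C,p,x0,y0,z=87.7):
    P=np.array([at("wrist",x0+u/5-.4,y0+v/5-.4,z,p)[:2] for u,v in C]); rr=32/np.sqrt(3);b=None
    for t in range(0,360,30):
        g=lambda q:(q[:2]+rr*np.c_[np.cos(q[2]-np.pi/3*np.arange(len(C))),np.sin(q[2]-np.pi/3*np.arange(len(C)))]-P).ravel()
        w=least_squares(g,[514,128,np.radians(t)])
        if b is None or w.cost<b.cost:b=w
    return b.cost,b.x[:2],"nut yaw mod60",(np.degrees(b.x[2]))%60,[np.degrees(np.arctan2(*(P[j+1]-P[j])[::-1]))%60 for j in range(len(C)-1)]
E
python3 - <<'E'
from fit import *
import pickle
p=pickle.load(open("w10.pkl","rb"));im=None
o=[(408,455),(210,383),(170,178),]
for C in ([(578,315),(408,455),(210,383),(170,178)],[(170,178),(210,383),(408,455),(578,315),(545,108)]):
    print(fit(C,p,180,0)); print(fit(C[::-1],p,180,0))
E
```

```text
(np.float64(0.3453917451465466), array([512.74815874, 127.52978709]), 'nut yaw mod60', np.float64(12.500635599624786), [np.float64(13.293149214083826), np.float64(11.338064424480194), np.float64(12.943034423383011)])
(np.float64(515.459054818483), array([500.92169345, 116.75329812]), 'nut yaw mod60', np.float64(12.180059942186972), [np.float64(12.943034423383011), np.float64(11.338064424480173), np.float64(13.293149214083826)])
(np.float64(1231.7739224883985), array([510.83087444, 120.46862782]), 'nut yaw mod60', np.float64(16.395762045670267), [np.float64(12.943034423383011), np.float64(11.338064424480173), np.float64(13.293149214083826), np.float64(10.782904823021283)])
(np.float64(0.41195704200927663), array([512.80495421, 127.58596221]), 'nut yaw mod60', np.float64(12.600227352662841), [np.float64(10.782904823021283), np.float64(13.293149214083826), np.float64(11.338064424480194), np.float64(12.943034423383011)])
```

>>> play_rows([
  [0.02, -0.66, 0, 0, 0, 0.065, 1],
  [0.07, -1.33, 0, 0, 0, 0.131, 1],
  [0.07, -1.33, 0, 0, 0, 0.131, 1],
  [0.07, -1.33, 0, 0, 0, 0.131, 1],
])

```text
clock: 20.1
position: [456.6, 44.3, 79.7]
tcp_rot: [0.0, 0.887, 0.462, 0.001]
ft_force: [4.5, 3.5, -5.5]
finger_gap: 23.6
finger_force: 80.0
```

```bash
python3 s.py; python3 - <<'E'
from h import *
import pickle
p=r.camera_params("wrist");pickle.dump(p,open("w11.pkl","wb"))
im=r.get_image("wrist");cv2.imwrite('pics/w11raw.png',im)
a=cv2.imread('pics/w10raw.png')
# image-plane rotation+shift of the spanner between views
hsv=lambda i:cv2.cvtColor(i,cv2.COLOR_BGR2HSV)
for i,n in((a,"w10"),(im,"w11")):
    h=hsv(i); m=((h[...,0]>12)&(h[...,0]<35)&(h[...,1]>90)).astype(np.uint8); m[:, :180]=0; m[:,340:]=0; m[130:]=0
    P=np.argwhere(m)[:,::-1].astype(np.float32); 
    hull=cv2.convexHull(P.astype(np.int32)); ap=cv2.approxPolyDP(hull,3,True)[:,0]
    print(n,len(P),[((x-180+.5)*5,(y+.5)*5) for x,y in ap])
E
```

```text
20.1 [456.6  44.3  79.7] yaw 55.02 [ 0.622 -0.864  0.51 ] [ 4.5  3.5 -5.5] 23.596738440843318 80.00065326690674 rotx/y [ 0.001  0.001 -1.   ]
M 0.6854508010582794 R 101.42667548017191 ang 55.9363344499397
w10 1585 [(np.float64(577.5), np.float64(312.5)), (np.float64(417.5), np.float64(447.5)), (np.float64(347.5), np.float64(447.5)), (np.float64(197.5), np.float64(362.5)), (np.float64(172.5), np.float64(177.5)), (np.float64(332.5), np.float64(47.5)), (np.float64(542.5), np.float64(112.5))]
w11 1587 [(np.float64(572.5), np.float64(312.5)), (np.float64(407.5), np.float64(452.5)), (np.float64(367.5), np.float64(452.5)), (np.float64(197.5), np.float64(367.5)), (np.float64(167.5), np.float64(177.5)), (np.float64(327.5), np.float64(47.5)), (np.float64(492.5), np.float64(92.5)), (np.float64(542.5), np.float64(122.5))]
```

>>> play_rows([
  [0.03, 0.71, 0, 0, 0, -0.07, 1],
  [0.11, 1.42, 0, 0, 0, -0.14, 1],
  [0.11, 1.42, 0, 0, 0, -0.14, 1],
  [0.11, 1.42, 0, 0, 0, -0.14, 1],
])

```text
clock: 20.55
position: [467.0, 36.4, 79.4]
tcp_rot: [-0.0, 0.853, 0.521, -0.0]
ft_force: [-0.8, -0.6, -3.8]
finger_gap: 23.3
finger_force: 80.0
```

```bash
python3 s.py; python3 - <<'E'
from h import *
import pickle
p=r.camera_params("wrist");pickle.dump(p,open("w12.pkl","wb"))
im=r.get_image("wrist")[0:120,180:340]
cv2.imwrite('pics/w12.png',cv2.resize(im,None,fx=5,fy=5,interpolation=cv2.INTER_CUBIC))
E
```

```text
20.55 [467.   36.4  79.4] yaw 62.81 [-0.078 -0.028 -0.013] [-0.8 -0.6 -3.8] 23.31812467681629 79.9885082244873 rotx/y [-0.001 -0.001 -1.   ]
M -0.05350175284127137 R 102.92902781347847 ang 63.22934638514007
```

View pics/w12.png

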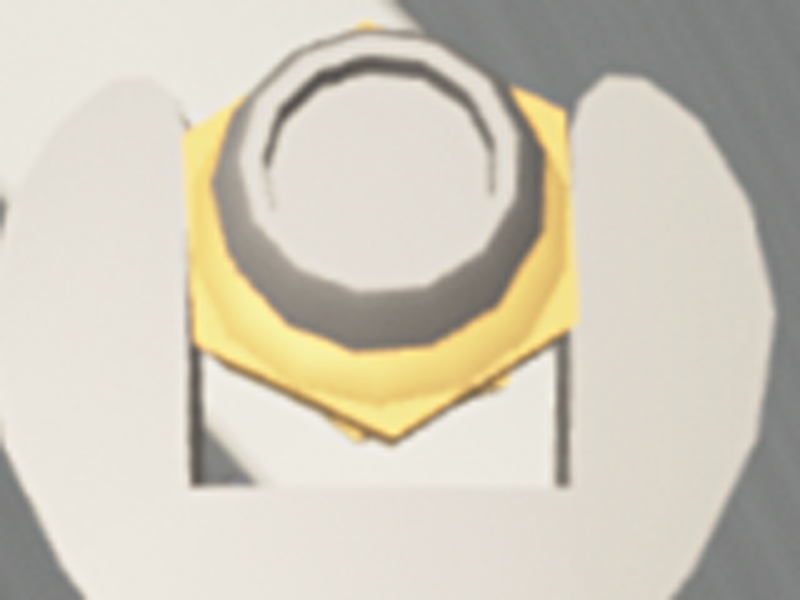

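Unloaded, the nut sits nearly square in the slot (sides at x≈190 and 568). Its corners are at (183,133), (193,345), (392,443), (578,322) and (568,110).

```bash
python3 - <<'E'
from fit import *
import pickle
p=pickle.load(open("w12.pkl","rb"))
print(fit([(183,133),(193,345),(392,443),(578,322),(568,110)][::-1],p,180,0,87.4))
E
```

```text
(np.float64(0.23767012663831596), array([512.7755028 , 127.75887625]), 'nut yaw mod60', np.float64(6.125646122778137), [np.float64(5.203615168325186), np.float64(7.352379359892353), np.float64(5.143529178637294), np.float64(5.758324271546456)])
```

>>> play_rows([
  [0, 0.15, 0, 0, 0, -0.015, 1],
  [0, 0.3, 0, 0, 0, -0.03, 1],
  [-0.7, 0.32, 0, 0, 0, -0.03, 1],
  [-1.5, 0.345, 0, 0, 0, -0.03, 1],
  [-1.5, 0.345, 0, 0, 0, -0.03, 1],
])

```text
clock: 21.1
position: [463.2, 20.6, 79.5]
tcp_rot: [0.0, 0.845, 0.534, -0.0]
ft_force: [0.3, -0.1, -3.9]
finger_gap: 23.7
finger_force: 80.0
```

```bash
python3 s.py
```

```text
21.1 [463.2  20.6  79.5] yaw 64.61 [-0.047  0.044  0.003] [ 0.3 -0.1 -3.9] 23.703670392512702 79.98152732849121 rotx/y [-0.001 -0.    -1.   ]
M 0.0436808543154282 R 118.86912823476396 ang 64.9984978700986
```

>>> play_rows([
  [-1.5, 0, 0, 0, 0, 0, 1],
  [-3, 0, 0, 0, 0, 0, 1],
  [-4.5, 0, 0, 0, 0, 0, 1],
  [-4.5, 0, -1, 0, 0, 0, 1],
  [-4.5, 0, -2, 0, 0, 0, 1],
  [-4.5, 0, -2, 0, 0, 0, 1],
])

```text
clock: 21.7
position: [445.2, -18.9, 100.1]
tcp_rot: [0.0, 0.845, 0.535, 0.001]
ft_force: [1.2, 0.5, -3.8]
finger_gap: 23.7
finger_force: 80.1
```

```bash
python3 s.py; python3 -c "
from h import *
print(to((630,-233.4,100),92.6))"
```

```text
21.7 [445.2 -18.9 100.1] yaw 64.69 [-0.007  0.007  0.098] [ 1.2  0.5 -3.8] 23.708049368105648 80.0803542137146 rotx/y [ 0.001  0.001 -1.   ]
M 0.24831169754870286 R 162.28438923149622 ang 65.14096649239357
(array([-11.49,  25.88,   0.04]), array([ 0.001, -0.   , -0.487]))
```

>>> play_rows([
  [-2, 4, 0, 0, 0, 0, 1],
  [-4, 8, 0, 0, 0, -0.05, 1],
  [-5.5, 12, 0, 0, 0, -0.15, 1],
  [-7.5, 16.5, 0, 0, 0, -0.25, 1],
  [-9.5, 21, 0, 0, 0, -0.37, 1],
  [-11.5, 25.9, 0, 0, 0, -0.487, 1],
  [-11.5, 25.9, 0, 0, 0, -0.487, 1],
  [-11.5, 25.9, 0, 0, 0, -0.487, 1],
  [-11.5, 25.9, 0, 0, 0, -0.487, 1],
])

```text
clock: 22.6
position: [628.8, -231.9, 98.3]
tcp_rot: [-0.001, 0.691, 0.723, -0.0]
ft_force: [-0.1, 1.3, -4.9]
finger_gap: 23.4
finger_force: 80.4
```

```bash
python3 s.py; python3 -c "
from h import *
print(to((630,-233.4,100),92.6))
cv2.imwrite('pics/t13.png',r.get_image('top'))"
```

```text
22.6 [ 628.8 -231.9   98.3] yaw 92.6 [ 0.036  0.044 -0.009] [-0.1  1.3 -4.9] 23.44365962084222 80.41454315185547 rotx/y [ 0.002 -0.002 -1.   ]
M 0.08735491762598449 R 378.25542299794 ang 107.75756737449323
(array([-0.15,  0.12, -0.17]), array([-0.002, -0.002,  0.   ]))
```

Back over the original spot. Now I lower it to the bench, checking the force near contact.

>>> play_rows([
  [0, 0, 4, 0, 0, 0, 1],
  [0, 0, 7.5, 0, 0, 0, 1],
  [0, 0, 8.5, 0, 0, 0, 1],
  [0, 0, 8.7, 0, 0, 0, 1],
  [0, 0, 8.8, 0, 0, 0, 1],
  [0, 0, 8.8, 0, 0, 0, 1],
])

```text
clock: 23.25
position: [630.9, -233.4, 13.0]
tcp_rot: [0.001, 0.691, 0.723, 0.0]
ft_force: [0.2, -0.9, -4.5]
finger_gap: 23.5
finger_force: 80.4
```

```bash
python3 s.py
```

```text
23.25 [ 630.9 -233.4   13. ] yaw 92.64 [ 0.005  0.017 -0.019] [ 0.2 -0.9 -4.5] 23.490077490466174 80.37836909294128 rotx/y [-0.001  0.002 -1.   ]
M -0.06236866487419529 R 380.31419229222297 ang 107.99422301447244
```

>>> play_rows([
  [0, 0, 0.2, 0, 0, 0, 1],
  [0, 0, 0.4, 0, 0, 0, 1],
  [0, 0, 0.4, 0, 0, 0, 1],
])

```text
clock: 23.55
position: [630.7, -233.4, 8.5]
tcp_rot: [0.001, 0.691, 0.723, 0.0]
ft_force: [-0.9, 0.8, 4.6]
finger_gap: 23.4
finger_force: 81.4
```

```bash
python3 s.py
```

```text
23.55 [ 630.7 -233.4    8.5] yaw 92.63 [0.165 0.13  0.014] [-0.9  0.8  4.6] 23.419196846395486 81.36131286621094 rotx/y [-0.     0.002 -1.   ]
M -0.2334070241939795 R 380.2086441608034 ang 107.96826446830431
```

>>> play_rows([
  [0, 0, 0, 0, 0, 0, 0.8],
  [0, 0, 0, 0, 0, 0, 0.6],
  [0, 0, 0, 0, 0, 0, 0.4],
  [0, 0, 0, 0, 0, 0, 0.4],
  [0, 0, 0, 0, 0, 0, 0.4],
  [0, 0, -3, 0, 0, 0, 0.3],
  [0, 0, -8, 0, 0, 0, 0],
  [0, 0, -13, 0, 0, 0, 0],
  [0, 0, -19, 0, 0, 0, 0],
  [0, 0, -19, 0, 0, 0, 0],
  [0, 0, -19, 0, 0, 0, 0],
])

```text
clock: 24.65
position: [631.0, -233.6, 199.7]
tcp_rot: [0.002, 0.691, 0.723, 0.001]
ft_force: [0.1, -0.1, 0.2]
finger_gap: 85.4
finger_force: 0.0
```

```bash
python3 s.py; python3 - <<'E'
from h import *
a=r.get_image("side");b=r.get_image("wrist")
cv2.imwrite("pics/f.png",cv2.resize(np.hstack([a,b]),(800,300),interpolation=cv2.INTER_AREA))
E
```

```text
24.65 [ 631.  -233.6  199.7] yaw 92.64 [-0.029  0.038  0.008] [ 0.1 -0.1  0.2] 85.40309765892569 0.0 rotx/y [-0.001  0.004 -1.   ]
M 0.05289412896693828 R 380.48989999822334 ang 108.0040042837449
```

View pics/f.png

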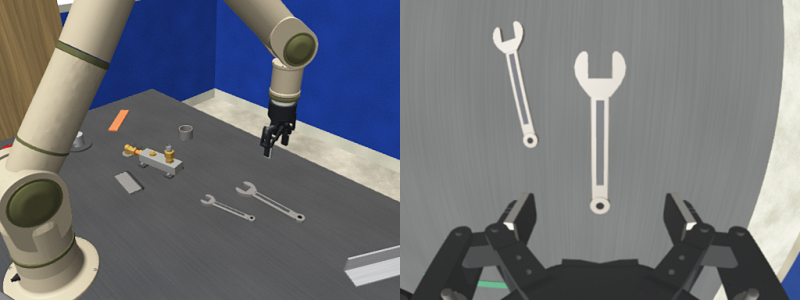

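```bash
python3 -c "
from rig import r
print(r.hand_in())"
```

```text
the job is handed in; nothing more can be done
None
```

The nut was run down finger-tight and pulled up about one flat (59–60° by camera), and the spanner was slid off without slackening it and laid flat where it came from; handed in at about 25 s, but I viewed 13 pictures, over the limit of 10.

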